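Put the chocolate egg back behind the guard of the display case

TASK

The drizzled chocolate egg has been left out on the counter: put it back under cover. Slide the display case's clear guard door wide open, stand the egg upright on the white saucer inside, let go of it, and slide the door fully shut again. Leave the cocoa tin, the ribbon spool and the saucer where they are.

Things in the scene. Friction and masses are not known exactly. Their poses are not given: they have to be found in the camera images.
- case: Fixed wood display case, 240 deep (x) x 340 wide (y) x 198 high, clear sides. Origin: centre of underside; x from front to back, y to its left, z up. Inside floor z = 20. The front slopes up at 40 degrees from the sill (x -112, z 45) to the top board (covers x 46 to 120 at z 186 to 198). Right half: fixed clear pane, a big egg in a bowl behind it; left half: sliding clear door.
- guard_door (a joint): Clear guard door over the left half of the slope (y -5 to 163 of the case when shut). Slides along the case's -y, in front of the fixed pane: 0 = shut against the left side, 0.155 m = fully open (gap from y 8 to 163). Starts up to 30 mm ajar; about 2 N of friction; stays where it is left.
- door_handle (a point): Middle of the round grip bar of the door's bow handle; moves with the door. Bar 12 thick, 80 long, running up the slope, 40 off the pane; at (-66, 129, 154) in the case's frame with the door shut. Site axes: x up the slope, y as the case's y, z square out of the slope. Pinch it with the fingers closing along the case's y; an upright or a tilted tool can do that.
- saucer: Round white saucer, 110 across, 14 high at the rim, loose, on the case's floor in the left half, towards the back (under the top board's edge), empty at the start. Origin: centre of its underside, z up. Its flat inner floor is 5 above the origin and about 66 across.
- egg: The smaller drizzled chocolate egg, about 56 across, 65 high, 60 g, standing on its flat bottom (about 40 across; it may lean 4 degrees) on the counter to the left of the case. Origin: centre of its bottom; z is its axis, up when upright. Widest at 27 above the origin. A wooden chest, over 130 high, stands farther left at the counter's front edge: keep the gripper clear of it.
- tin: Round cocoa tin, 64 across, 64 high, on the counter to the left of the case. Origin: centre of its bottom. Bystander.
- spool: Spool of satin ribbon, 53 across, 22 high, on the counter to the left of the case. Origin: centre of its bottom. Bystander.
- bay_mouth (a point): Middle of the opening that the door covers, in the slope, at (-31, 85, 113) in the case's frame; the opening is about 190 long up the slope and 155 wide. Site axes: x up the slope, y as the case's y, z square out of the slope. A tool tilted 33 to 45 degrees from vertical, leaning towards the case's front, has room to reach the saucer; one held upright is stopped by the top board.
Things that resemble listed ones, but are neither listed nor needed, are in the scene too. Leave any pink look-alike of the egg alone.

How it is judged:
By the outcome, as a careful person would: the job done as asked, in the order asked, and still so for the second after the job is handed in, with the robot touching nothing.
It also fails if it takes over 62 s, if anything falls off the work surface, if the arm or the gripper's body presses on something with over 40 N, if the wrist force passes 120 N, or if a joint passes its speed limit or range.

ROBOT

A 6-joint arm with a two-finger parallel gripper is mounted at the origin on a cart in front of the work surface, level with it; the furniture and walls round the work are solid. World frame = base frame: x ahead of the robot, y to its left, z up, the work surface at z = 0. Lengths are in mm, angles in rad, forces in N, time in s.
With the tool pointing down it reaches from about 225 to 725 mm from the base axis. Payload 3.1 kg.
Tool frame: the origin (TCP) lies at the very end of the fingers, on their centre line; the grasp point (between the pads) lies 19 mm behind it (hold_point_z is the z of the grasp point in the tool frame, in mm); z points along the fingers, y is the direction in which the jaws open and shut (so a half turn about z gives the same grasp; the last joint's range is limited). The gripper opens to 85 mm and grips with 20 to 120 N. Pads are 22 mm wide; open, the fingers measure 114 mm over their backs; the gripper's body (76 mm by 85 mm) begins 54 mm behind the grasp point. The pads swing forward as they close: fully open they stand 13 mm farther back than shut.
Start: joints at [1.088, 0.048, 0.099, 1.622, 0, 1.443], TCP at [182.393, 492.291, 231.312] pointing down, gripper open.
Joint ranges: [-2.91, 2.91], [-0.99, 1.94], [-1.21, 1.42], [-2.12, 2.29], [-1.49, 1.47], [-3.14, 3.14]. Speed limits (rad/s): [2.79, 2.79, 3.14, 3.14, 3.14, 3.14].

INTERFACE

Orientations are given as a 3x3 rotation matrix whose columns are the frame's x, y, z axes.
In Python, from cell import state, read_camera, get_calibration, hand_in, boxes_of, trace, tip_of, hold_point_z gives the robot as it stands.
- The arm moves only by the shell command python3 -m jog 'ROWS' [FORCE]. ROWS is JSON, a list of rows, each a list of 7 numbers: the finger opening in mm, from 0 to 85.4, then the shift along the tool's x, y, z in mm, then the turn, a rotation vector about the tool's x, y, z in degrees. In form: [[gripper, tx, ty, tz, ax, ay, az], ...]. A call has 1 to 20 rows; each row is the pose to reach, as a shift and turn from the pose commanded when the call began, along the tool's axes at that moment; what a row does not reach only later rows make up. A row lasts 1/12 s, in which the tool goes at most 41.7 mm and 7.16 degrees, less where a joint would pass 70% of its speed; a pose out of reach is approached as far as the arm can. A call with a gripper value outside its range is refused whole. The fingers move at their own pace and stop on an object; FORCE is the grip in N (left out, the last holds). Time passes only in rows, so rows that repeat a pose let the fingers close. It gives the time, the measured TCP pose, the force and the opening at its end, in the units of the state.
- state(): the state, without advancing time (a new reading comes with each control period).
- read_camera(name): name is "side" or "top"; returns the picture (384x512x3 uint8, blue, green, red); there is no depth.
- get_calibration(name): a dict with "fx", "fy", "cx", "cy" (pixels), "pose" (4x4, takes a point from camera to world coordinates). Camera axes: x right, y up, looking along -z (the intrinsics and any distortion apply to the point x, -y, -z); pixel columns grow to the right and rows downward; lengths in mm; the calibration is good to about 2 mm. A picture is of the moment at which its call begins. get_calibration takes no time and is no camera call.
- hand_in(): hands the job in, once; it reports no verdict.
Trained networks look in the newest picture that a camera, given by its name, has taken for a name from the list of things; names that differ only in an ending like _2 or _b are one class to them, and where a whole thing is asked for, a point or a joint stands for the part that bears it (a point fixed in the world has none). Each returns a list of dicts, best first, with "conf" (0 to 1); they miss things now and then, are a little off and sometimes report something else, mostly with a low value. They report only what shows in the picture. A call takes as long as a camera call. They do not tell look-alikes from the thing itself.
- boxes_of(camera, label): "rect" ([left, top, width, height] in pixels, round what is visible of it).
- trace(camera, label): "pixels" (384x512 bool, what is visible of it) and "rect" ([left, top, width, height] in pixels, round what is visible of it).
- tip_of(camera, label): "position" ([column, row] in pixels: a listed point, or the origin of a listed thing).
The state is a dict: "t": time; "joint_positions": joint angles; "joint_vel": joint speeds; "effort": joint torques, N m; "tcp_pos": TCP position; "orientation": TCP orientation; "force": force on the tool from outside, world axes, zero at the start; "ft_torque": the same for the moment, N m; "opening": finger opening in mm.
Only numpy, scipy, OpenCV 4.12 (cv2) and the standard library are available. Lean on these libraries where they do the work, as an engineer would, in place of code of your own. Each camera call takes 0.05 s, during which the arm holds its last target.

## Working session

There is one attempt and no reset: what is moved stays moved. The work goes in short steps, Python scripts to look and compute and a shell command to move; the robot and the scene stay as the last step left them, time stands still between calls to the robot, and variables do not carry over. Pictures are saved under pics/ and viewed, and the job is handed in when it is done.

```bash
ls; mkdir -p pics
python3 - <<'E'
from cell import *
import cv2,numpy as np
s=state(); print(s['t'],s['tcp_pos'],s['orientation'],s['opening'],s['force'],hold_point_z if not callable(hold_point_z) else hold_point_z())
for c in ('side','top'):
    im=read_camera(c); cv2.imwrite(f'pics/{c}0.png',im)
    k=get_calibration(c); print(c,{a:(b if a!='pose' else np.round(b,3).tolist()) for a,b in k.items()})
    for l in ['case','guard_door','door_handle','saucer','egg','tin','spool','bay_mouth']:
        try:
            print(c,l,[(round(d['conf'],2),np.round(d['position']).tolist()) for d in tip_of(c,l)][:3],[(round(d['conf'],2),np.round(d['rect']).tolist()) for d in boxes_of(c,l)][:3])
        except Exception as e: print(l,e)
print(state()['t'])
E
```

```text
pics
0.0 [182.10695593 491.72390778 230.08038966] [[-9.37708361e-01  3.47421521e-01 -1.14763627e-03]
 [ 3.47423271e-01  9.37705873e-01 -2.18331520e-03]
 [ 3.17614582e-04 -2.44602846e-03 -9.99996958e-01]] 85.37734816064238 [-0.5989705  -0.0249384   0.35450197] -18.700000000000003
side {'fx': 414.22223620463916, 'fy': 414.22223620463916, 'cx': 254.5008326155003, 'cy': 191.2615610374138, 'pose': [[-0.745, 0.436, -0.505, -129.056], [-0.667, -0.51, 0.544, 984.506], [-0.021, 0.742, 0.67, 1026.926], [0.0, 0.0, 0.0, 1.0]]}
side case [] [(0.67, [258.0, 121.0, 108.0, 89.0])]
guard_door it knows: bay_mouth, case, door_handle, egg, saucer, spool, tin
side door_handle [(0.59, [285.0, 163.0])] [(0.68, [260.0, 121.0, 105.0, 87.0]), (0.67, [271.0, 139.0, 23.0, 54.0])]
side saucer [] []
side egg [(0.59, [170.0, 294.0]), (0.5, [219.0, 239.0])] [(0.7, [159.0, 276.0, 21.0, 21.0]), (0.67, [210.0, 226.0, 18.0, 17.0])]
side tin [(0.65, [275.0, 236.0])] [(0.92, [265.0, 215.0, 18.0, 28.0])]
side spool [(0.49, [236.0, 216.0]), (0.16, [283.0, 163.0])] [(0.52, [226.0, 206.0, 22.0, 17.0])]
side bay_mouth [(0.66,
[... 306 characters left out ...]
, 1.0]]}
top case [(0.86, [360.0, 189.0])] [(0.78, [293.0, 101.0, 173.0, 149.0])]
guard_door it knows: bay_mouth, case, door_handle, egg, saucer, spool, tin
top door_handle [(0.6, [325.0, 167.0])] [(0.81, [301.0, 130.0, 90.0, 86.0])]
top saucer [] []
top egg [(0.65, [144.0, 205.0]), (0.61, [218.0, 184.0])] [(0.72, [209.0, 175.0, 18.0, 19.0]), (0.58, [128.0, 196.0, 22.0, 16.0])]
top tin [(0.98, [265.0, 228.0])] [(0.96, [255.0, 211.0, 19.0, 24.0])]
top spool [(0.72, [259.0, 174.0]), (0.19, [219.0, 186.0])] [(0.74, [249.0, 165.0, 18.0, 17.0])]
top bay_mouth [(0.56, [341.0, 170.0])] [(0.79, [299.0, 103.0, 162.0, 144.0]), (0.49, [300.0, 129.0, 93.0, 87.0]), (0.29, [248.0, 164.0, 17.0, 15.0])]
1.5
```

View pics/side0.png

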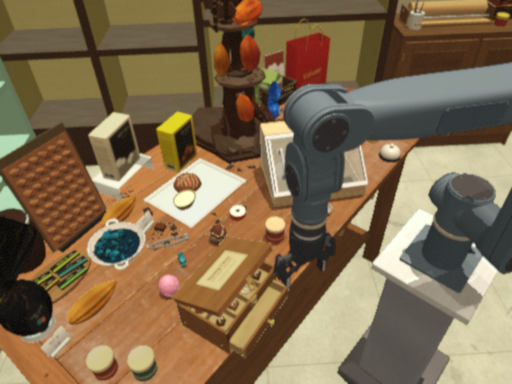

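View pics/top0.png

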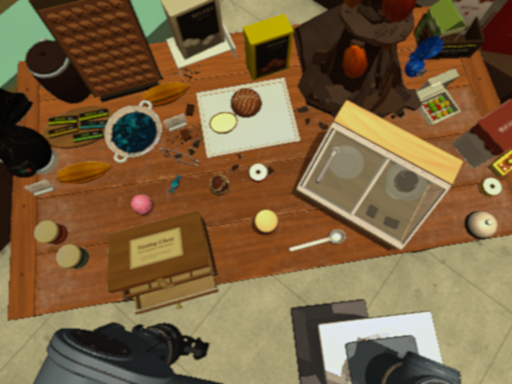

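Run:
```python
import cv2
t=cv2.imread('pics/top0.png'); s=cv2.imread('pics/side0.png')
cv2.imwrite('pics/tc.png',cv2.resize(t[90:260,195:475],None,fx=2.85,fy=2.85,interpolation=cv2.INTER_CUBIC))
cv2.imwrite('pics/sc.png',cv2.resize(s[110:270,150:400],None,fx=3.2,fy=3.2,interpolation=cv2.INTER_CUBIC))
```

```text
(no output)
```

View pics/tc.png

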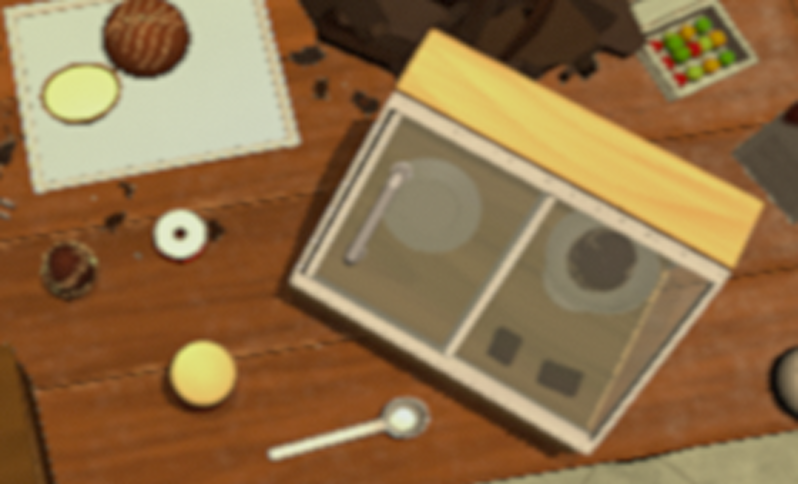

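View pics/sc.png

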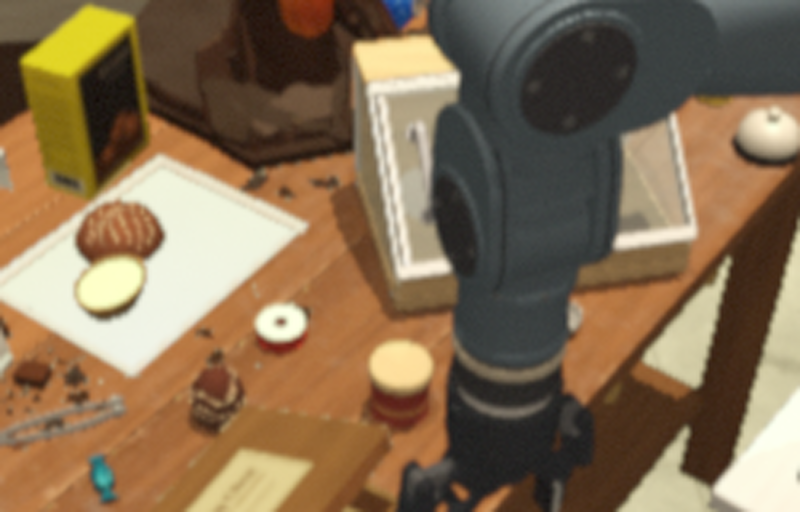

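```bash
cat > h.py <<'E'
import numpy as np, cv2
from scipy.optimize import least_squares
from cell import get_calibration
def proj(c,P):
    k=get_calibration(c); T=np.linalg.inv(k['pose']); q=(T[:3,:3]@np.atleast_2d(P).T).T+T[:3,3]
    return np.c_[k['cx']+k['fx']*q[:,0]/-q[:,2], k['cy']-k['fy']*q[:,1]/-q[:,2]]
def ray(c,uv):
    k=get_calibration(c); d=np.array([(uv[0]-k['cx'])/k['fx'],-(uv[1]-k['cy'])/k['fy'],-1.])
    return k['pose'][:3,3],k['pose'][:3,:3]@d
def onz(c,uv,z):
    o,d=ray(c,uv); return o+d*(z-o[2])/d[2]
def Rz(a): return np.array([[np.cos(a),-np.sin(a),0],[np.sin(a),np.cos(a),0],[0,0,1]])
E
python3 - <<'E'
from h import *
C=np.array([[120,170,198],[120,-170,198],[46,-170,198],[46,170,198],[-120,170,45],[-120,-170,45.]])
t=np.array([[432,30],[765,205],[728,270],[397,95],[290,283],[590,452]])/2.85+[195,90]
S=np.array([[46,170,198],[-120,170,45.],[-120,-170,45]]); 
s=np.array([[360,85],[393,280],[693,240]])/3.2+[150,110]
def f(p,parts=False):
    X=lambda Q:(Rz(p[2])@Q.T).T+[p[0],p[1],0]
    a=proj('top',X(C))-t; b=proj('side',X(S))-s
    if parts: print(a.round(1).tolist(),b.round(1).tolist())
    return np.r_[a.ravel(),b.ravel()]
r=least_squares(f,[400,0,-0.5]); print(r.x,r.cost); f(r.x,True)
r2=least_squares(lambda p:f(p)[:12],[400,0,-0.5]); print(r2.x,r2.cost); 
p=r.x; W=lambda q:Rz(p[2])@np.array(q,float)+[p[0],p[1],0]
for n,q in dict(handle_shut=[-66,129,154],mouth=[-31,85,113]).items(): print(n,W(q),proj('top',W(q)),proj('side',W(q)))
for n,uv,uvs in [('egg',(219,183.5),(218,236)),('tin',(265,221),None),('spool',(258,172),None)]:
    print(n,[onz('top',uv,z).round(0)[:2] for z in (0,27,30,64)])
print('egg side',[onz('side',(217.5,235),z).round(0) for z in (0,27,32)])
print('tin top',onz('side',(275.5,221),64),onz('top',(265.5,221),64),'chest', onz('top',(204,213),130),onz('top',(213,287),130))
print('handle top end/bottom', [onz('top',np.array(u)/2.85+[195,90],154).round() for u in [(375,215)]])
print('saucer ring',onz('top',np.array((435,205))/2.85+[195,90],30))
E
```

```text
[524.21491046 -37.25129413  -0.65980315] 12.549883654232238
[[-0.9, -0.2], [-0.3, -0.4], [1.5, 0.2], [-1.5, -2.1], [-0.4, -0.8], [-1.2, 0.2]] [[2.3, -1.5], [1.7, 1.0], [1.2, 0.4]]
[522.68562748 -38.28261416  -0.65608549] 4.569543110205285
handle_shut [551.13946972 105.1287189  154.        ] [[323.4066309  168.21805253]] [[283.2361351  162.76402602]]
mouth [551.82312313  48.91010438 113.        ] [[340.68293298 170.87106712]] [[292.78314617 164.31536449]]
egg [array([589., 402.]), array([580., 399.]), array([579., 399.]), array([568., 396.])]
tin [array([456., 273.]), array([450., 274.]), array([450., 274.]), array([443., 275.])]
spool [array([613., 277.]), array([604., 278.]), array([603., 278.]), array([591., 279.])]
egg side [array([594., 393.,   0.]), array([575., 408.,  27.]), array([572., 411.,  32.])]
tin top [450.72110906 265.42262763  64.        ] [442.80982898 273.29997647  64.        ] chest [469.36924767 435.52208629 130.        ] [277.80431564 425.15302458 130.        ]
handle top end/bottom [array([558.,  95., 154.])]
saucer ring [ 6.05114140e+02 -4.36092993e-01  3.00000000e+01]
```

Run:
```python
from h import *
from cell import *
O={}
for c in ('top','side'):
    im=read_camera(c)
    for l in ('egg','tin','spool','saucer','door_handle'):
        for d in trace(c,l)[:3]:
            m=d['pixels']; ys,xs=np.nonzero(m); 
            (cx,cy),(w,h),a=cv2.minAreaRect(np.c_[xs,ys].astype(np.float32))
            print(c,l,round(d['conf'],2),d['rect'],len(xs),(xs.mean().round(2),ys.mean().round(2)),[onz(c,(xs.mean(),ys.mean()),z).round(1)[:2].tolist() for z in (11,30,154)])
def tri(a,b):
    (o1,d1),(o2,d2)=ray('top',a),ray('side',b); M=np.c_[d1,-d2]; s=np.linalg.lstsq(M,o2-o1,rcond=None)[0]; return o1+d1*s[0],o2+d2*s[1]
print(state()['t'])
# case fine check
for n,u in dict(L=(383,205),R=(482,205),T=(432,157),B=(432,253)).items(): print(n,onz('top',np.array(u)/2.85+[195,90],33).round(1))
```

```text
top egg 0.85 [206.4, 174.2, 20.5, 22.0] 289 (np.float64(218.29), np.float64(183.66)) [[585.2, 402.8], [579.1, 401.0], [538.9, 389.4]]
top egg 0.7 [130.8, 194.4, 23.4, 20.1] 287 (np.float64(141.1), np.float64(204.24)) [[545.9, 639.9], [540.5, 633.7], [505.0, 593.6]]
top tin 0.93 [255.7, 209.6, 21.9, 25.0] 471 (np.float64(265.42), np.float64(221.93)) [[450.4, 272.1], [446.8, 272.7], [422.8, 276.8]]
top saucer 0.19 [292.3, 103.1, 171.4, 150.2] 13900 (np.float64(376.95), np.float64(175.53)) [[557.3, -88.5], [551.7, -81.3], [514.9, -33.8]]
top door_handle 0.74 [302.1, 128.4, 90.2, 89.4] 4220 (np.float64(343.95), np.float64(171.84)) [[580.6, 11.1], [574.5, 16.6], [534.9, 52.0]]
side egg 0.76 [210.3, 225.1, 16.2, 19.2] 265 (np.float64(217.29), np.float64(233.46)) [[591.8, 394.5], [578.3, 405.6], [490.3, 477.6]]
side egg 0.66 [156.9, 277.3, 21.1, 17.9] 301 (np.float64(168.1), np.float64(285.18)) [[555.3, 632.3], [542.5, 638.9], [459.0, 681.9]]
side tin 0.81 [266.7, 217.8, 18.9, 24.8] 389 (np.float64(274.86), np.float64(229.79)) [[458.5, 258.2], [447.6, 271.8], [375.8, 360.4]]
side spool 0.49 [227.3, 206.3, 18.8, 14.4] 186 (np.float64(237.28), np.float64(212.67)) [[608.4, 281.4], [594.6, 294.6], [504.6, 380.4]]
side door_handle 0.97 [270.4, 135.7, 23.5, 57.2] 794 (np.float64(278.5), np.float64(160.34)) [[686.7, -38.9], [671.5, -19.8], [571.9, 105.1]]
2.1
L [610.2  56.2  33. ]
R [598.5 -49.9  33. ]
T [659.7  -6.4  33. ]
B [550.7  13.5  33. ]
```

```bash
cat >> h.py <<'E'
from scipy.spatial.transform import Rotation as Ro
YAW=-0.658; CX=np.array([523.5,-37.8,0])
W=lambda q:Rz(YAW)@np.array(q,float)+CX
def tilted(az,tilt):
    """lean azimuth az (world rad, direction the tool body leans to), tilt deg. y horizontal"""
    t=np.radians(tilt); l=np.array([np.cos(az),np.sin(az),0])
    z=-np.cos(t)*np.array([0,0,1])-np.sin(t)*l
    y=np.cross([0,0,1],l); y=-y  # lean=-casex -> +case y
    return np.c_[np.cross(y,z),y,z]
def go(grasp,R,off=19,flip=False):
    from cell import state
    s=state(); R0=np.array(s['orientation']); 
    if flip: R=R@np.diag([-1,-1,1])
    tcp=np.array(grasp)+off*R[:,2]
    sh=R0.T@(tcp-s['tcp_pos']); rv=Ro.from_matrix(R0.T@R).as_rotvec(degrees=True)
    print('t',round(s['t'],2),'tcp',s['tcp_pos'].round(1) if hasattr(s['tcp_pos'],'round') else s['tcp_pos'],'->',tcp.round(1),'row',sh.round(1),rv.round(1),'| dist',np.linalg.norm(sh).round(),'ang',np.linalg.norm(rv).round(1))
E
python3 - <<'E'
from h import *
R=tilted(YAW+np.pi,40); print(R.round(2))
n=-R[:,2]
go(W([-64,126,154])+90*n,R); go(W([-64,126,154])+90*n,R,flip=True)
E
```

```text
[[-0.61  0.61  0.51]
 [ 0.47  0.79 -0.39]
 [-0.64 -0.   -0.77]]
t 2.1 tcp [182.4 492.3 231.3] -> [513.8 128.9 208.4] row [-437.  -225.6   22.9] [  6.1 -39.7  16.7] | dist 492.0 ang 43.5
t 2.1 tcp [182.4 492.3 231.3] -> [513.8 128.9 208.4] row [-437.  -225.6   22.9] [  55.9    8.5 -153.6] | dist 492.0 ang 163.7
```

```bash
python3 -m jog '[[70,-437,-226,23,6.1,-39.7,16.7],[70,-437,-226,23,6.1,-39.7,16.7],[70,-437,-226,23,6.1,-39.7,16.7],[70,-437,-226,23,6.1,-39.7,16.7],[70,-437,-226,23,6.1,-39.7,16.7],[70,-437,-226,23,6.1,-39.7,16.7],[70,-437,-226,23,6.1,-39.7,16.7],[70,-437,-226,23,6.1,-39.7,16.7],[70,-437,-226,23,6.1,-39.7,16.7],[70,-437,-226,23,6.1,-39.7,16.7],[70,-437,-226,23,6.1,-39.7,16.7],[70,-437,-226,23,6.1,-39.7,16.7],[70,-437,-226,23,6.1,-39.7,16.7],[70,-437,-226,23,6.1,-39.7,16.7]]'
python3 - <<'E'
from h import *
from cell import *
R=tilted(YAW+np.pi,40)
go(W([-64,126,154]),R)
print(np.round(state()['joint_positions'],2))
for c in ('top','side'):
    im=read_camera(c); cv2.imwrite(f'pics/{c}1.png',im)
t=cv2.imread('pics/top1.png')[90:260,195:475]; s=cv2.imread('pics/side1.png')[80:270,150:430]
cv2.imwrite('pics/b1.png',np.vstack([cv2.resize(x,(560,300 if i else 300),interpolation=cv2.INTER_CUBIC) for i,x in enumerate((t,s))]))
E
```

```text
t: 3.27
tcp_pos: [513.8, 126.4, 208.1]
orientation: [[-0.604, 0.616, 0.506], [0.472, 0.788, -0.396], [-0.643, -0.0, -0.766]]
force: [0.2, 0.3, -0.1]
opening: 69.4
t 3.27 tcp [513.8 126.4 208.1] -> [559.6  93.6 139.4] row [ 1.   2.3 88.8] [-0.2 -0.  -0.2] | dist 89.0 ang 0.3
[ 0.46 -0.29 -0.42  1.1  -0.62  1.01]
```

View pics/b1.png

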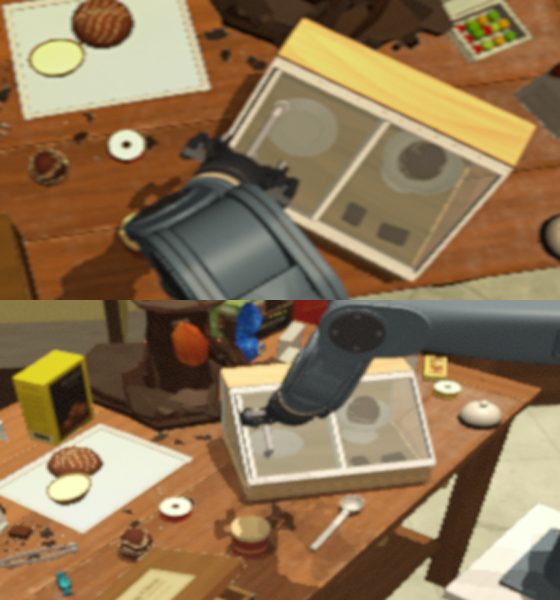

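```bash
python3 -m jog '[[70,1,2,30,0,0,0],[70,1,2,55,0,0,0],[70,1,2,75,0,0,0],[70,1,2,86,0,0,0],[70,1,2,86,0,0,0]]' 30
python3 - <<'E'
from h import *
from cell import *
t=read_camera('top')[120:250,250:400]; s=read_camera('side')[100:230,230:380]
cv2.imwrite('pics/b2.png',np.hstack([cv2.resize(x,(400,347),interpolation=cv2.INTER_CUBIC) for i,x in enumerate((t,s))]))
E
```

```text
t: 3.78
tcp_pos: [556.2, 97.2, 138.2]
orientation: [[-0.61, 0.611, 0.505], [0.467, 0.792, -0.394], [-0.64, -0.005, -0.768]]
force: [-0.7, -1.2, -0.9]
opening: 69.9
```

View pics/b2.png

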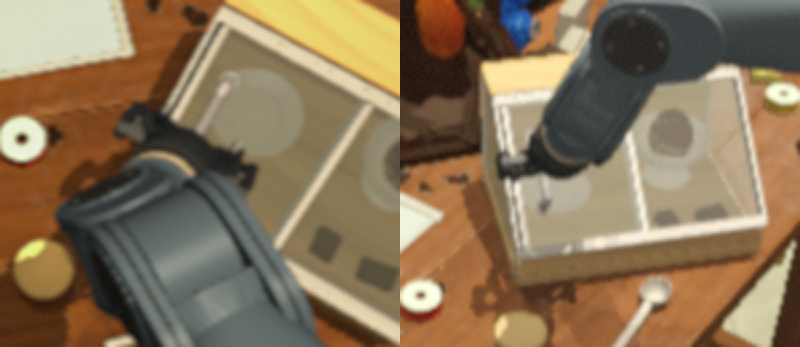

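```bash
python3 -m jog '[[0,0,0,0,0,0,0],[0,0,0,0,0,0,0],[0,0,0,0,0,0,0],[0,0,0,0,0,0,0],[0,0,0,0,0,0,0],[0,0,0,0,0,0,0]]' 40
```

```text
t: 4.38
tcp_pos: [558.2, 97.2, 142.7]
orientation: [[-0.605, 0.612, 0.509], [0.469, 0.791, -0.393], [-0.643, 0.001, -0.766]]
force: [-2.6, 1.8, 2.6]
opening: 10.5
```

```bash
python3 -m jog '[[0,0,-10,0,0,0,0],[0,0,-25,0,0,0,0],[0,0,-45,0,0,0,0],[0,0,-65,0,0,0,0],[0,0,-85,0,0,0,0],[0,0,-105,0,0,0,0],[0,0,-120,0,0,0,0],[0,0,-135,0,0,0,0],[0,0,-145,0,0,0,0],[0,0,-152,0,0,0,0],[0,0,-152,0,0,0,0]]'
python3 - <<'E'
from h import *
from cell import *
t=read_camera('top')[90:260,280:480]; s=read_camera('side')[100:230,230:380]
cv2.imwrite('pics/b3.png',np.hstack([cv2.resize(x,(400,347),interpolation=cv2.INTER_CUBIC) for i,x in enumerate((t,s))]))
p=state()['tcp_pos']-19*np.array(state()['orientation'])[:,2]; print(Rz(-YAW)@(p-CX))
E
```

```text
t: 5.3
tcp_pos: [464.9, -22.3, 142.6]
orientation: [[-0.606, 0.61, 0.511], [0.47, 0.792, -0.389], [-0.642, 0.004, -0.767]]
force: [-4.5, 7.2, 4.3]
opening: 10.4
[-68.04113725 -23.54850225 157.1618054 ]
```

View pics/b3.png

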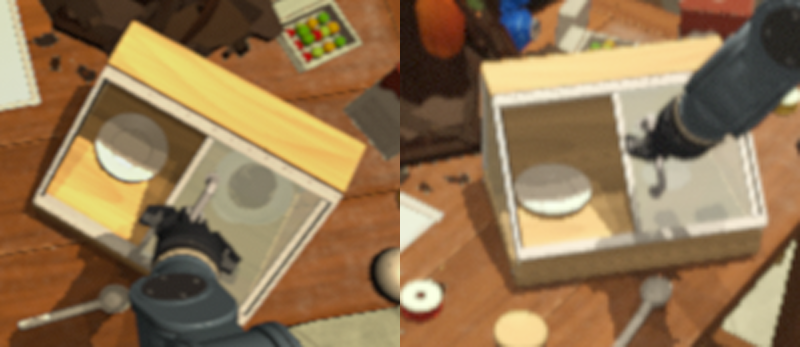

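```bash
python3 -m jog '[[0,0,-4,0,0,0,0],[0,0,-6,0,0,0,0],[0,0,-6,0,0,0,0]]'
python3 - <<'E'
from h import *
from cell import *
p=state()['tcp_pos']-19*np.array(state()['orientation'])[:,2]; print(Rz(-YAW)@(p-CX))
c=boxes_of
read_camera('top');read_camera('side')
for c in ('top','side'):
    for l in ('saucer','tin','spool'):
        for d in trace(c,l)[:2]:
            ys,xs=np.nonzero(d['pixels']); m=(xs.mean(),ys.mean()); r=d['rect']; b=(r[0]+r[2]/2,r[1]+r[3]/2)
            print(c,l,round(d['conf'],2),r,len(xs),[onz(c,q,z).round(1)[:2].tolist() for z in (11,30) for q in (m,b)])
    for d in tip_of(c,'saucer')[:1]: print('tip',d,onz(c,d['position'],20))
E
```

```text
t: 5.65
tcp_pos: [464.9, -22.2, 142.7]
orientation: [[-0.606, 0.604, 0.518], [0.471, 0.797, -0.377], [-0.641, 0.016, -0.767]]
force: [11.7, 13.3, -3.9]
opening: 10.1
[-68.09298884 -23.87462494 157.25268773]
top saucer 0.94 [330.4, 147.7, 28.4, 32.8] 922 [[613.7, 1.7], [605.6, 4.6], [607.1, 7.3], [599.1, 10.1]]
top tin 0.87 [254.1, 208.3, 20.0, 27.6] 468 [[449.5, 273.0], [450.3, 276.1], [445.9, 273.6], [446.7, 276.6]]
top spool 0.47 [248.5, 163.9, 18.8, 16.5] 235 [[606.9, 279.6], [609.1, 277.5], [600.4, 280.0], [602.5, 278.0]]
tip {'position': [348.3, 168.7], 'conf': 0.6} [586.33291127  -1.48554891  20.        ]
side saucer 0.88 [273.7, 161.9, 27.0, 21.4] 393 [[621.6, -12.4], [612.7, -1.3], [607.6, 6.3], [598.8, 17.2]]
side tin 0.61 [272.0, 159.8, 29.3, 21.7] 388 [[621.2, -12.4], [621.6, -9.1], [607.2, 6.2], [607.6, 9.4]]
side tin 0.58 [263.1, 217.0, 18.8, 28.1] 432 [[458.7, 259.7], [460.8, 267.6], [447.7, 273.3], [449.8, 281.0]]
side spool 0.61 [228.2, 204.4, 20.9, 16.5] 214 [[608.6, 280.3], [604.9, 278.2], [594.8, 293.5], [591.2, 291.5]]
tip {'position': [287.8, 173.7], 'conf': 0.63} [600.28085523  11.13772625  20.        ]
```

```bash
python3 -m jog '[[40,0,4,0,0,0,0],[60,0,4,0,0,0,0],[60,0,4,0,0,0,0],[60,0,4,-20,0,0,0],[60,0,4,-60,0,0,0],[60,0,4,-100,0,0,0]]'
python3 - <<'E'
from h import *
from cell import *
c=read_camera('top'); cv2.imwrite('pics/top4.png',c)
cv2.imwrite('pics/b4.png',cv2.resize(c[120:220,290:410],None,fx=6,fy=6,interpolation=cv2.INTER_CUBIC))
p=np.array([579,403,32.])
for az in (np.pi+0.609,np.pi+0.9,np.pi+1.2):
    R=tilted(az,38); print(R.round(2).tolist()); go(p-100*R[:,2],R); go(p-100*R[:,2],R,flip=True)
print(np.round(state()['joint_positions'],2))
E
```

```text
t: 6.65
tcp_pos: [410.7, 13.0, 217.0]
orientation: [[-0.607, 0.615, 0.504], [0.47, 0.788, -0.397], [-0.641, -0.004, -0.767]]
force: [1.3, 0.5, 0.4]
opening: 60.3
[[-0.65, -0.57, 0.5], [-0.45, 0.82, 0.35], [-0.62, -0.0, -0.79]]
t 6.7 tcp [412.1  15.9 226.8] -> [538.1 374.5  95.8] row [177.5 359.9  23.9] [-45.6   2.2 -56.5] | dist 402.0 ang 72.7
t 6.7 tcp [412.1  15.9 226.8] -> [538.1 374.5  95.8] row [177.5 359.9  23.9] [  2.6  52.5 113.6] | dist 402.0 ang 125.2
[[-0.49, -0.78, 0.38], [-0.62, 0.62, 0.48], [-0.62, -0.0, -0.79]]
t 6.7 tcp [412.1  15.9 226.8] -> [548.  363.9  95.8] row [166.6 357.7  33.2] [-56.2   2.1 -69.4] | dist 396.0 ang 89.3
t 6.7 tcp [412.1  15.9 226.8] -> [548.  363.9  95.8] row [166.6 357.7  33.2] [ 2.3 60.1 96.6] | dist 396.0 ang 113.8
[[-0.29, -0.93, 0.22], [-0.73, 0.36, 0.57], [-0.62, -0.0, -0.79]]
t 6.7 tcp [412.1  15.9 226.8] -> [560.9 356.5  95.8] row [155.4 359.7  42.7] [-67.1   1.9 -82.7] | dist 394.0 ang 106.5
t 6.7 tcp [412.1  15.9 226.8] -> [560.9 356.5  95.8] row [155.4 359.7  42.7] [ 1.9 66.4 78.8] | dist 394.0 ang 103.0
[ 0.27 -0.78 -0.69  1.19 -0.54  0.8 ]
```

View pics/b4.png

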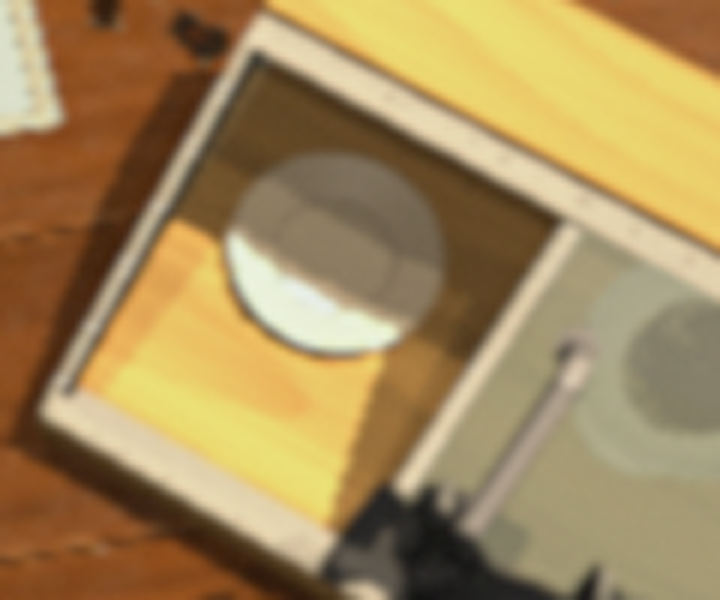

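Run:
```python
from h import *
from cell import *
print('saucer',[onz('top',(345.8,162.1),z).round(1) for z in (30,33)])
p=np.array([579,402.5,34.])
R=tilted(np.pi+.75,38); go(p-130*R[:,2],R)
t=cv2.imread('pics/top4.png')[160:230,120:270]; cv2.imwrite('pics/egg.png',cv2.resize(t,None,fx=5,fy=5,interpolation=cv2.INTER_CUBIC))
```

```text
saucer [array([605.2,   5.3,  30. ]), array([604.1,   6.2,  33. ])]
t 6.7 tcp [412.1  15.9 226.8] -> [529.  355.9 121.5] row [157.7 339.8   7. ] [-50.8   2.2 -62.7] | dist 375.0 ang 80.7
```

View pics/egg.png

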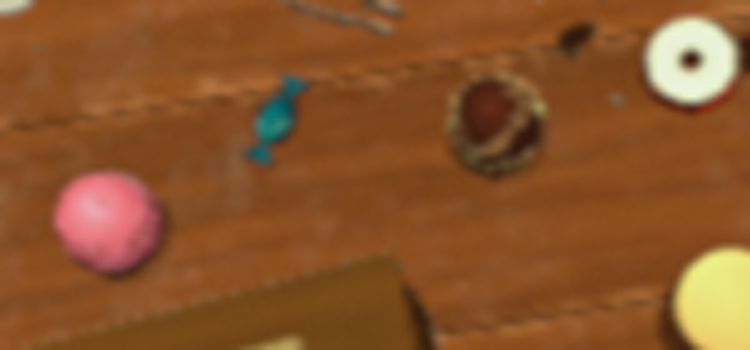

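```bash
python3 -m jog '[[80,158,339,7,-50.8,2.2,-62.7],[80,158,339,7,-50.8,2.2,-62.7],[80,158,339,7,-50.8,2.2,-62.7],[80,158,339,7,-50.8,2.2,-62.7],[80,158,339,7,-50.8,2.2,-62.7],[80,158,339,7,-50.8,2.2,-62.7],[80,158,339,7,-50.8,2.2,-62.7],[80,158,339,7,-50.8,2.2,-62.7],[80,158,339,7,-50.8,2.2,-62.7],[80,158,339,7,-50.8,2.2,-62.7],[80,158,339,7,-50.8,2.2,-62.7],[80,158,339,7,-50.8,2.2,-62.7],[80,158,339,7,-50.8,2.2,-62.7],[80,158,339,7,-50.8,2.2,-62.7]]' 20
python3 - <<'E'
from h import *
from cell import *
for c in ('top','side'):
    im=read_camera(c); cv2.imwrite(f'pics/{c}5.png',im)
    for d in trace(c,'egg')[:3]:
        ys,xs=np.nonzero(d['pixels']); print(c,round(d['conf'],2),d['rect'],xs.mean(),ys.mean(),onz(c,(xs.mean(),ys.mean()),30).round(1))
t=cv2.imread('pics/top5.png')[130:250,170:290]; s=cv2.imread('pics/side5.png')[180:300,170:290]
cv2.imwrite('pics/b5.png',cv2.resize(np.hstack([t,s]),None,fx=3.3,fy=3.3,interpolation=cv2.INTER_CUBIC))
p=np.array([578,402,34.])
R=tilted(np.pi+.75,38); go(p,R);print(np.round(state()['joint_positions'],2))
E
```

```text
t: 7.87
tcp_pos: [528.8, 352.6, 111.0]
orientation: [[-0.584, -0.679, 0.445], [-0.536, 0.734, 0.417], [-0.61, 0.005, -0.793]]
force: [-0.4, -0.7, 0.2]
opening: 79.6
top 0.88 [131.0, 196.2, 20.9, 18.4] 141.21189591078067 204.10408921933086 [540.8 633.4  30. ]
top 0.84 [208.0, 174.7, 19.2, 20.1] 218.3639455782313 183.89795918367346 [578.3 400.9  30. ]
top 0.16 [330.0, 150.0, 31.3, 28.0] 345.0266524520256 161.75266524520256 [606.6   7.4  30. ]
side 0.8 [208.2, 226.0, 17.2, 17.1] 217.59565217391304 233.05652173913043 [578.8 403.7  30. ]
side 0.74 [159.3, 277.1, 21.4, 17.8] 168.79113924050634 285.14240506329116 [541.1 637.5  30. ]
t 8.07 tcp [527.8 353.9 111.5] -> [586.6 410.   19. ] row [ -7.8   0.5 122.8] [ 0.2 -0.4 -0.2] | dist 123.0 ang 0.5
[ 0.37 -0.28 -0.62  0.62  0.23 -0.3 ]
```

View pics/b5.png

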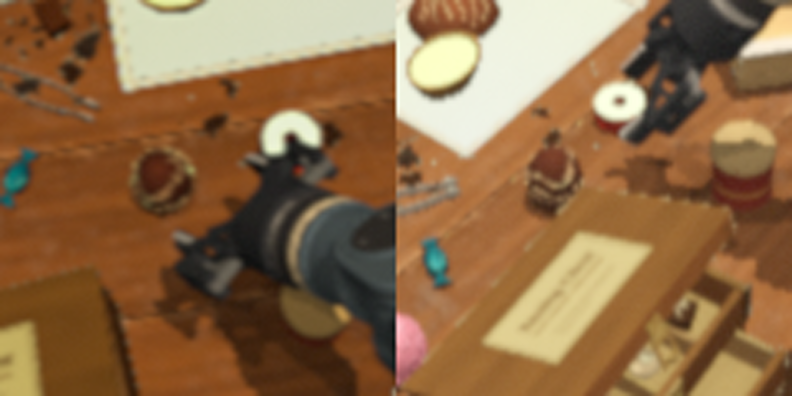

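```bash
python3 -m jog '[[82,-8,0.5,35,0,0,0],[82,-8,0.5,70,0,0,0],[82,-8,0.5,95,0,0,0],[82,-8,0.5,112,0,0,0],[82,-8,0.5,122,0,0,0],[82,-8,0.5,122,0,0,0]]' 20
python3 - <<'E'
from h import *
from cell import *
t=read_camera('top')[150:220,180:260]; s=read_camera('side')[190:260,180:260]
cv2.imwrite('pics/b6.png',cv2.resize(np.hstack([t,s]),None,fx=5,fy=5,interpolation=cv2.INTER_CUBIC))
p=np.array([578,402,34.])
R=tilted(np.pi+.75,38); go(p,R);print(np.round(state()['joint_positions'],2))
E
```

```text
t: 8.57
tcp_pos: [584.8, 409.7, 16.1]
orientation: [[-0.584, -0.682, 0.44], [-0.539, 0.731, 0.418], [-0.607, 0.007, -0.795]]
force: [0.6, -0.7, -0.2]
opening: 82.1
t 8.67 tcp [586.  409.8  19.2] -> [586.6 410.   19. ] row [-0.3 -0.2  0.5] [ 0.3 -0.4 -0.2] | dist 1.0 ang 0.5
[ 0.43  0.04 -0.52  0.38  0.2  -0.25]
```

View pics/b6.png

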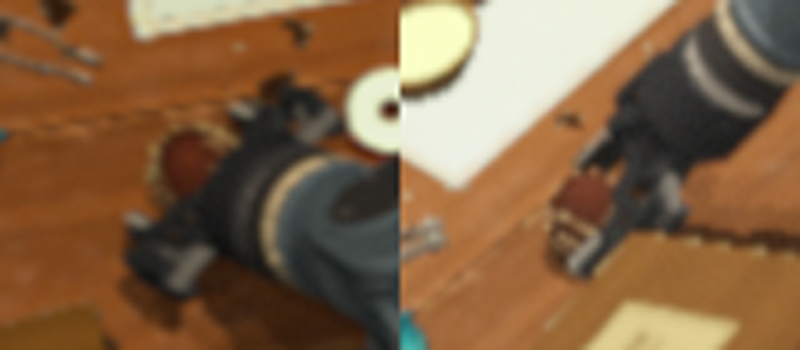

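```bash
python3 -m jog '[[82,0,0,6,0,0,0],[70,0,0,6,0,0,0],[50,0,0,6,0,0,0],[40,0,0,6,0,0,0],[40,0,0,6,0,0,0],[40,0,0,6,0,0,0],[40,0,0,6,0,0,0]]' 25
python3 - <<'E'
from h import *
from cell import *
t=read_camera('top')[150:220,180:260]; s=read_camera('side')[190:260,180:260]
cv2.imwrite('pics/b7.png',cv2.resize(np.hstack([t,s]),None,fx=5,fy=5,interpolation=cv2.INTER_CUBIC))
print(state()['opening'],state()['tcp_pos'])
E
```

```text
t: 9.25
tcp_pos: [590.2, 412.3, 16.2]
orientation: [[-0.581, -0.681, 0.445], [-0.536, 0.732, 0.42], [-0.612, 0.005, -0.791]]
force: [0.2, -0.8, 4.0]
opening: 53.1
53.07921609856637 [590.25351318 412.31638438  16.23533168]
```

View pics/b7.png

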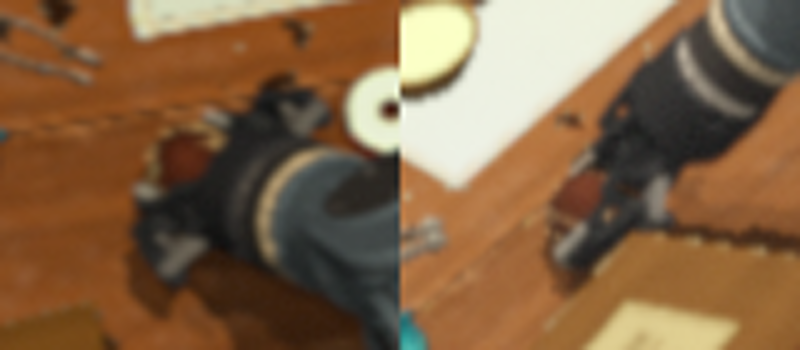

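```bash
python3 -m jog '[[40,-6,0,-8,0,0,0],[40,-18,0,-24,0,0,0],[40,-37,0.3,-47,0,0,0],[40,-61,0.5,-79,0,0,0],[40,-85,0.7,-110,0,0,0],[40,-98,0.8,-127,0,0,0],[40,-98,0.8,-127,0,0,0]]'
python3 - <<'E'
from h import *
from cell import *
ts=read_camera('top');ss=read_camera('side')
s=state(); tcp=np.array(s['tcp_pos']); print(s['opening'],tcp,s['force'],np.round(s['joint_positions'],2))
b=tcp-[11.75,10.3,16.2]
print(proj('top',b),proj('side',b),proj('top',b+[0,0,65]),proj('side',b+[0,0,65]))
a=proj('top',b)[0].astype(int); c=proj('side',b)[0].astype(int)
f=lambda im,q:im[q[1]-50:q[1]+30,q[0]-40:q[0]+40]
cv2.imwrite('pics/b8.png',cv2.resize(np.hstack([f(ts,a),f(ss,c)]),None,fx=5,fy=5,interpolation=cv2.INTER_CUBIC))
R=tilted(YAW+np.pi,38); S=np.array([605,6,0.])
h=np.array([np.cos(YAW),np.sin(YAW),0])
T=S+15.6*h+[0,0,42]; print('final tcp',T); go(T-130*R[:,2],R,off=0)
E
```

```text
t: 9.93
tcp_pos: [593.5, 414.0, 186.9]
orientation: [[-0.573, -0.682, 0.455], [-0.533, 0.732, 0.424], [-0.622, 0.001, -0.783]]
force: [1.1, 0.5, 1.8]
opening: 53.1
52.641549221175005 [589.91151338 412.10165729 177.37786683] [-0.08906777 -0.22894358 -2.1481036 ] [ 0.43 -0.1  -0.33  0.71  0.2  -0.25]
[[212.21431693 169.36879264]] [[214.7093367  203.58695034]] [[208.69359076 160.5725762 ]] [[212.81893425 187.5307756 ]]
final tcp [617.3429834   -3.53995602  42.        ]
t 10.03 tcp [589.9 412.1 177.4] -> [554.   45.4 144.4] row [ 237.8 -244.2 -143.8] [49.7 -0.4 63.5] | dist 370.0 ang 80.6
```

View pics/b8.png

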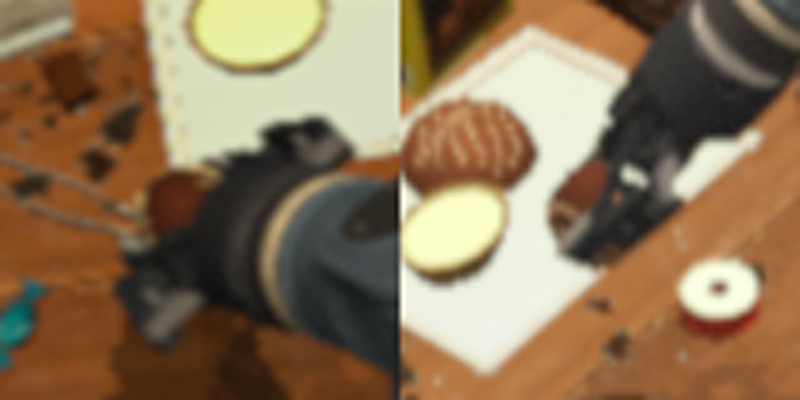

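```bash
python3 -m jog '[[40,242,-248,-150,49.7,-0.4,63.5],[40,242,-248,-150,49.7,-0.4,63.5],[40,242,-248,-150,49.7,-0.4,63.5],[40,242,-248,-150,49.7,-0.4,63.5],[40,242,-248,-150,49.7,-0.4,63.5],[40,242,-248,-150,49.7,-0.4,63.5],[40,242,-248,-150,49.7,-0.4,63.5],[40,242,-248,-150,49.7,-0.4,63.5],[40,242,-248,-150,49.7,-0.4,63.5],[40,242,-248,-150,49.7,-0.4,63.5],[40,242,-248,-150,49.7,-0.4,63.5],[40,242,-248,-150,49.7,-0.4,63.5],[40,242,-248,-150,49.7,-0.4,63.5],[40,242,-248,-150,49.7,-0.4,63.5]]'
python3 - <<'E'
from h import *
from cell import *
ts=read_camera('top');ss=read_camera('side')
s=state(); tcp=np.array(s['tcp_pos']); print(s['opening'],tcp,s['force'],np.round(s['joint_positions'],2))
cv2.imwrite('pics/b9.png',cv2.resize(np.hstack([ts[100:230,280:410],ss[100:230,235:365]]),None,fx=3,fy=3,interpolation=cv2.INTER_CUBIC))
R=tilted(YAW+np.pi,38); S=np.array([605,6,0.])
h=np.array([np.cos(YAW),np.sin(YAW),0])
T=S+15.6*h+[0,0,42]; print('final tcp',T); go(T,R,off=0)
R0=np.array(s['orientation']); print('tilt',np.degrees(np.arccos(-R0[2,2])),R0.round(3).tolist())
for c in ('top','side'):
    for d in trace(c,'egg')[:3]:
        ys,xs=np.nonzero(d['pixels']); print(c,round(d['conf'],2),d['rect'],xs.mean(),ys.mean())
b=tcp-15.6*h-[0,0,16.2]; print(proj('top',b+[0,0,30]),proj('side',b+[0,0,30]))
E
```

```text
t: 11.2
tcp_pos: [549.3, 37.6, 141.6]
orientation: [[-0.63, 0.61, 0.481], [0.479, 0.792, -0.378], [-0.612, -0.007, -0.791]]
force: [0.4, -0.5, -1.2]
opening: 53.0
53.256767994466635 [549.70178284  37.33219    142.93850952] [ 0.01652193 -0.25050835 -0.50071969] [ 0.22 -0.32 -0.56  0.87 -0.49  0.76]
final tcp [617.3429834   -3.53995602  42.        ]
t 11.3 tcp [549.7  37.3 142.9] -> [617.3  -3.5  42. ] row [ -0.2   9.5 127.8] [-0.2 -0.2  0.2] | dist 128.0 ang 0.4
tilt 37.81230134872354 [[-0.627, 0.611, 0.483], [0.48, 0.792, -0.378], [-0.613, -0.005, -0.79]]
top 0.71 [128.8, 196.1, 22.1, 16.5] 140.736301369863 204.33904109589042
top 0.61 [337.8, 160.3, 17.1, 11.6] 349.4166666666667 164.38333333333333
side 0.85 [159.5, 277.6, 21.3, 17.6] 168.3534743202417 285.1510574018127
side 0.63 [287.8, 157.1, 17.9, 11.2] 296.51724137931035 161.1206896551724
[[345.9122142  170.43139928]] [[296.98827907 155.76807773]]
```

View pics/b9.png

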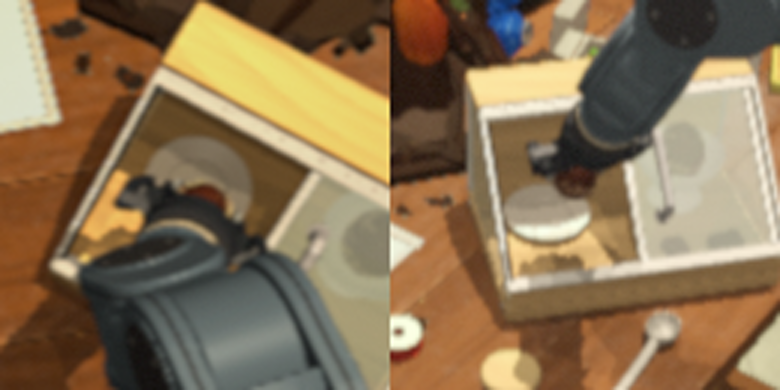

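```bash
python3 -m jog '[[40,0,9.5,20,0,0,0],[40,0,9.5,45,0,0,0],[40,0,9.5,70,0,0,0],[40,0,9.5,92,0,0,0],[40,0,9.5,108,0,0,0],[40,0,9.5,118,0,0,0],[40,0,9.5,118,0,0,0],[40,0,9.5,118,0,0,0]]'
python3 - <<'E'
from h import *
from cell import *
ts=read_camera('top');ss=read_camera('side')
s=state(); tcp=np.array(s['tcp_pos']); print(s['opening'],tcp,s['force'])
cv2.imwrite('pics/b10.png',cv2.resize(np.hstack([ts[115:205,300:390],ss[115:205,255:345]]),None,fx=4.4,fy=4.4,interpolation=cv2.INTER_CUBIC))
R=tilted(YAW+np.pi,38); S=np.array([605,6,0.])
h=np.array([np.cos(YAW),np.sin(YAW),0])
T=S+15.6*h+[0,0,42]; go(T,R,off=0)
E
```

```text
t: 12.07
tcp_pos: [613.6, 0.3, 51.7]
orientation: [[-0.625, 0.612, 0.485], [0.481, 0.791, -0.378], [-0.614, -0.003, -0.789]]
force: [0.0, 0.4, -0.2]
opening: 52.8
53.2133940259705 [614.73165318   0.88808496  53.46649217] [ 1.11812721 -0.45942224 -1.07508704]
t 12.17 tcp [614.7   0.9  53.5] -> [617.3  -3.5  42. ] row [ 3.3 -1.9 12. ] [-0.  0.  0.] | dist 13.0 ang 0.1
```

View pics/b10.png

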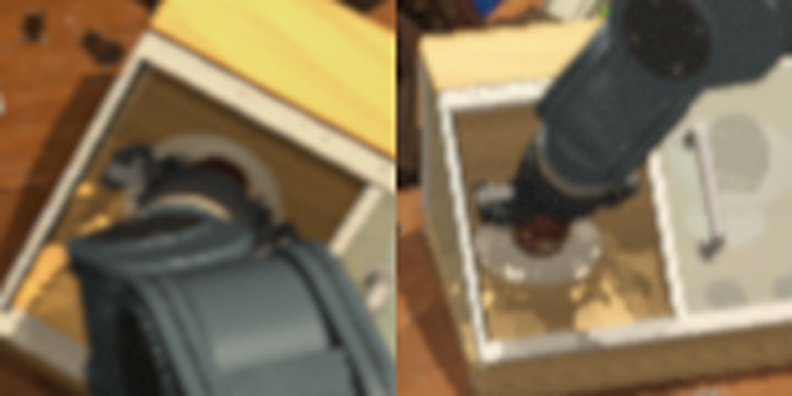

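```bash
python3 -m jog '[[40,2,-1.5,4,0,0,0],[40,3,-2,8,0,0,0],[40,3,-2,10,0,0,0],[40,3,-2,10,0,0,0],[40,3,-2,10,0,0,0]]'; python3 -m jog '[[40,-0.6,0,0.8,0,0,0],[40,-0.6,0,0.8,0,0,0]]'
```

```text
t: 12.58
tcp_pos: [615.7, -3.3, 42.0]
orientation: [[-0.625, 0.611, 0.485], [0.481, 0.791, -0.378], [-0.615, -0.003, -0.789]]
force: [-0.8, -0.2, -0.5]
opening: 52.9
t: 12.75
tcp_pos: [616.9, -3.9, 42.2]
orientation: [[-0.625, 0.611, 0.486], [0.481, 0.791, -0.377], [-0.615, -0.002, -0.788]]
force: [0.8, -0.1, -0.5]
opening: 53.4
```

```bash
python3 -m jog '[[40,1.2,0,0.8,0,0,0],[40,1.2,0,0.8,0,0,0]]';  python3 -m jog '[[40,0.6,0,0.8,0,0,0],[40,0.6,0,0.8,0,0,0]]'
python3 - <<'E'
from h import *
from cell import *
F=[]
for i in range(4):
    read_camera('side'); F.append(state()['force'])
print(np.mean(F,0),state()['tcp_pos'])
E
```

```text
t: 12.92
tcp_pos: [616.9, -3.8, 41.5]
orientation: [[-0.624, 0.612, 0.487], [0.481, 0.791, -0.378], [-0.616, -0.002, -0.788]]
force: [-1.2, -0.6, 0.6]
opening: 52.9
t: 13.08
tcp_pos: [617.4, -4.0, 41.4]
orientation: [[-0.623, 0.612, 0.487], [0.481, 0.791, -0.379], [-0.617, -0.002, -0.787]]
force: [-1.9, 0.3, 4.5]
opening: 53.2
[-2.13944114 -0.51284275  5.41459305] [617.38855125  -4.0045501   41.389092  ]
```

```bash
python3 -m jog '[[55,0,0,0,0,0,0],[58,0,0,0,0,0,0],[62,0,0,0,0,0,0],[66,0,0,0,0,0,0],[66,0,0,0,0,0,0]]'
python3 - <<'E'
from h import *
from cell import *
ts=read_camera('top');ss=read_camera('side')
s=state(); print(s['opening'],s['tcp_pos'],s['force'])
cv2.imwrite('pics/b11.png',cv2.resize(np.hstack([ts[115:205,300:390],ss[115:205,255:345]]),None,fx=4.4,fy=4.4,interpolation=cv2.INTER_CUBIC))
E
```

```text
t: 13.7
tcp_pos: [615.7, -3.5, 38.6]
orientation: [[-0.626, 0.611, 0.484], [0.481, 0.791, -0.377], [-0.614, -0.003, -0.789]]
force: [0.5, -0.7, 0.5]
opening: 65.8
65.80386817267446 [615.94941812  -3.5917127   39.01158459] [ 0.74381065 -0.01564777  0.15121674]
```

View pics/b11.png

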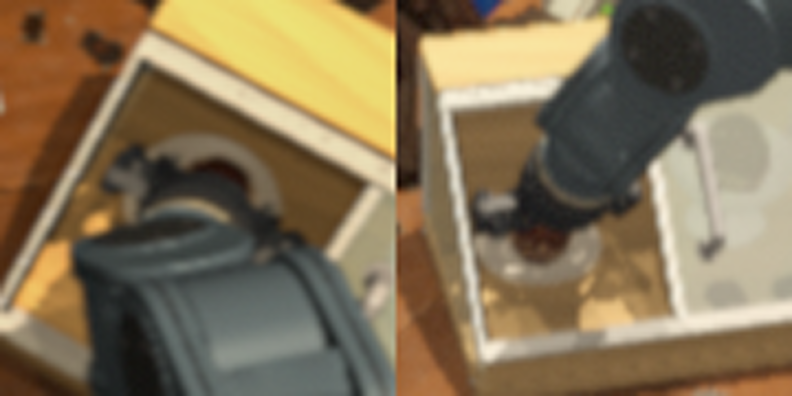

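Released, no contact force. Retreat along the tool axis.

```bash
python3 -m jog '[[68,0,0,-8,0,0,0],[68,0,0,-22,0,0,0],[68,0,0,-45,0,0,0],[68,0,0,-80,0,0,0],[68,0,0,-120,0,0,0],[68,0,0,-160,0,0,0],[68,0,0,-180,0,0,0]]'
python3 - <<'E'
from h import *
from cell import *
ts=read_camera('top');ss=read_camera('side')
s=state(); print(s['opening'],s['tcp_pos'],s['force'],np.round(s['joint_positions'],2))
cv2.imwrite('pics/b12.png',cv2.resize(np.hstack([ts[115:205,300:390],ss[115:205,255:345]]),None,fx=4.4,fy=4.4,interpolation=cv2.INTER_CUBIC))
R=tilted(YAW+np.pi,40); 
G=np.array([464.9,-22.2,142.7]); go(G-90*R[:,2],R,off=0)
E
```

```text
t: 14.38
tcp_pos: [529.1, 66.0, 187.4]
orientation: [[-0.621, 0.61, 0.491], [0.481, 0.792, -0.375], [-0.618, 0.003, -0.786]]
force: [0.4, 1.0, 1.5]
opening: 67.9
67.72312785301631 [530.69660271  66.53878073 188.17750087] [0.94951259 0.4933393  0.69492004] [ 0.3  -0.36 -0.5   1.   -0.53  0.84]
t 14.48 tcp [530.7  66.5 188.2] -> [419.1  13.2 211.6] row [  29.  -110.1  -53.6] [ 0.4 -1.7 -0.1] | dist 126.0 ang 1.7
```

View pics/b12.png

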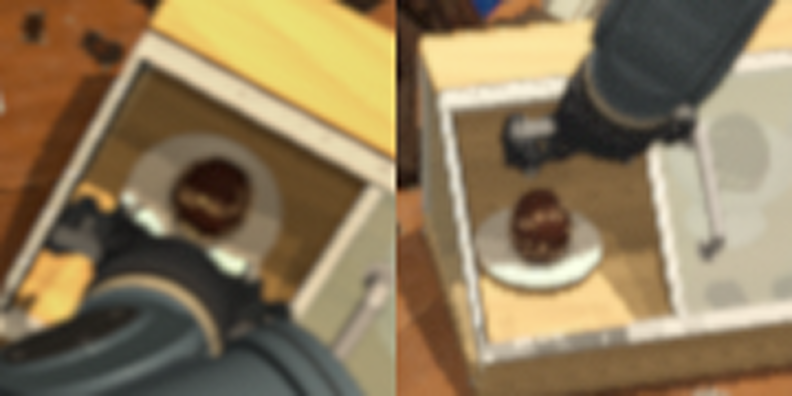

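```bash
python3 -m jog '[[68,10,-20,-45,0,-1.7,0],[68,29,-60,-54,0.4,-1.7,0],[68,29,-90,-54,0.4,-1.7,0],[68,29,-110,-54,0.4,-1.7,0],[68,29,-110,-54,0.4,-1.7,0]]'
python3 - <<'E'
from h import *
from cell import *
ts=read_camera('top')
s=state(); print(s['opening'],s['tcp_pos'],s['force'],np.round(s['joint_positions'],2))
R=tilted(YAW+np.pi,40); 
G=np.array([464.9,-22.2,142.7]); go(G,R,off=0)
E
```

```text
t: 14.9
tcp_pos: [415.0, 9.7, 205.3]
orientation: [[-0.61, 0.617, 0.498], [0.47, 0.787, -0.399], [-0.638, -0.009, -0.77]]
force: [0.9, -0.1, -0.2]
opening: 68.0
67.64590965872023 [416.41725438  10.54902299 205.69677185] [-0.24484556 -0.35376091 -1.22464339] [ 0.25 -0.76 -0.72  1.15 -0.54  0.79]
t 14.95 tcp [416.4  10.5 205.7] -> [464.9 -22.2 142.7] row [-4.7  4.6 85.7] [-0.5 -0.3 -0. ] | dist 86.0 ang 0.6
```

```bash
python3 -m jog '[[68,-4.5,4.5,20,0,0,0],[68,-4.5,4.5,50,0,0,0],[68,-4.5,4.5,72,0,0,0],[68,-4.5,4.5,84,0,0,0],[50,-4.5,4.5,84,0,0,0],[30,-4.5,4.5,84,0,0,0],[0,-4.5,4.5,84,0,0,0],[0,-4.5,4.5,84,0,0,0],[0,-4.5,4.5,84,0,0,0],[0,-4.5,4.5,84,0,0,0]]' 40
```

```text
t: 15.78
tcp_pos: [465.3, -20.0, 146.2]
orientation: [[-0.609, 0.615, 0.501], [0.469, 0.789, -0.397], [-0.639, -0.007, -0.769]]
force: [-2.7, 0.2, 2.8]
opening: 10.5
```

```bash
python3 -m jog '[[0,0,10,0,0,0,0],[0,0,25,0,0,0,0],[0,0,45,0,0,0,0],[0,0,65,0,0,0,0],[0,0,85,0,0,0,0],[0,0,105,0,0,0,0],[0,0,120,0,0,0,0],[0,0,135,0,0,0,0],[0,0,145,0,0,0,0],[0,0,150,0,0,0,0],[0,0,150,0,0,0,0]]'
python3 -m jog '[[0,0,3,0,0,0,0],[0,0,3,0,0,0,0],[0,0,3,0,0,0,0]]'
python3 -m jog '[[0,0,2,0,0,0,0],[0,0,2,0,0,0,0],[0,0,2,0,0,0,0]]'
```

```text
t: 16.7
tcp_pos: [559.1, 100.2, 146.2]
orientation: [[-0.608, 0.613, 0.504], [0.47, 0.79, -0.394], [-0.64, -0.003, -0.768]]
force: [0.4, 3.5, 4.3]
opening: 10.5
t: 16.95
tcp_pos: [559.4, 100.6, 146.2]
orientation: [[-0.608, 0.615, 0.502], [0.469, 0.789, -0.397], [-0.64, -0.006, -0.768]]
force: [-6.6, 1.1, 7.9]
opening: 10.0
t: 17.2
tcp_pos: [559.5, 100.6, 146.1]
orientation: [[-0.609, 0.616, 0.5], [0.468, 0.788, -0.401], [-0.641, -0.01, -0.768]]
force: [-11.7, -1.0, 11.3]
opening: 10.0
```

```bash
python3 -m jog '[[0,0,2,0,0,0,0],[0,0,2,0,0,0,0],[0,0,2,0,0,0,0]]'
python3 - <<'E'
from h import *
from cell import *
ts=read_camera('top');ss=read_camera('side')
s=state(); print(s['opening'],s['tcp_pos'],s['force'])
cv2.imwrite('pics/b13.png',cv2.resize(np.hstack([ts[110:210,290:390],ss[110:210,250:350]]),None,fx=4,fy=4,interpolation=cv2.INTER_CUBIC))
E
```

```text
t: 17.45
tcp_pos: [559.5, 100.6, 146.1]
orientation: [[-0.609, 0.617, 0.498], [0.466, 0.787, -0.405], [-0.641, -0.014, -0.767]]
force: [-17.3, -2.7, 14.3]
opening: 10.1
10.095001212205254 [559.51720619 100.56616732 146.12673839] [-17.44836739  -3.55128184  14.0541019 ]
```

View pics/b13.png

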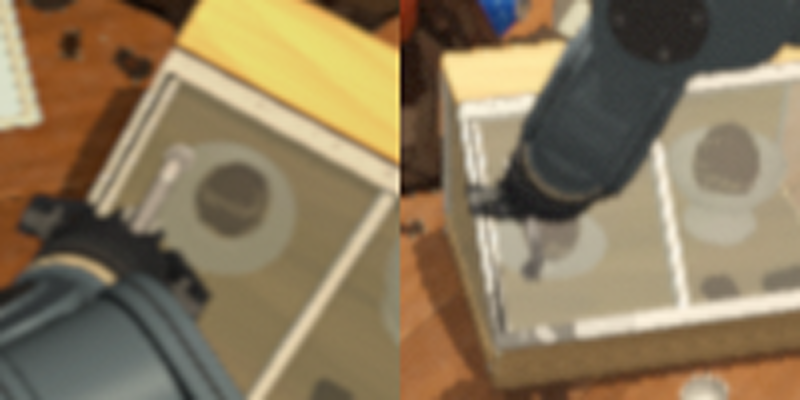

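```bash
python3 -m jog '[[0,0,-3,0,0,0,0],[0,0,-4.5,0,0,0,0]]'; python3 -m jog '[[30,0,0,0,0,0,0],[60,0,0,0,0,0,0],[60,0,0,0,0,0,0],[60,0,0,0,0,0,0],[60,0,0,-15,0,0,0],[60,0,0,-50,0,0,0],[60,0,0,-90,0,0,0],[60,0,0,-120,0,0,0]]'
python3 -m jog '[[60,0,-10,-40,0,0,0],[60,0,-40,-60,0,0,0],[60,0,-80,-60,0,0,0],[60,0,-120,-60,0,0,0],[60,0,-150,-60,0,0,0],[60,0,-180,-60,0,0,0],[60,0,-180,-60,0,0,0]]'
python3 - <<'E'
from h import *
from cell import *
ts=read_camera('top');ss=read_camera('side')
s=state(); print(s['t'],s['opening'],s['tcp_pos'],s['force'],np.round(s['joint_positions'],2))
cv2.imwrite('pics/b14.png',cv2.resize(np.hstack([ts[100:210,285:395],ss[110:220,250:360]]),None,fx=3.6,fy=3.6,interpolation=cv2.INTER_CUBIC))
cv2.imwrite('pics/b15.png',np.vstack([cv2.resize(ts,(400,300)),cv2.resize(ss,(400,300))]))
for c in ('top','side'):
    for l,z in (('saucer',30),('tin',32),('spool',11)):
        for d in trace(c,l)[:2]:
            ys,xs=np.nonzero(d['pixels']);print(c,l,round(d['conf'],2),onz(c,(xs.mean(),ys.mean()),z).round(1))
E
```

```text
t: 17.72
tcp_pos: [559.4, 100.5, 146.2]
orientation: [[-0.608, 0.614, 0.503], [0.47, 0.789, -0.396], [-0.64, -0.004, -0.768]]
force: [-1.1, 4.6, 4.2]
opening: 10.0
t: 18.38
tcp_pos: [497.7, 147.9, 237.3]
orientation: [[-0.61, 0.615, 0.499], [0.47, 0.788, -0.397], [-0.638, -0.008, -0.77]]
force: [1.0, 1.3, 0.8]
opening: 59.9
t: 18.97
tcp_pos: [355.5, 26.8, 285.0]
orientation: [[-0.606, 0.617, 0.501], [0.471, 0.787, -0.398], [-0.64, -0.005, -0.768]]
force: [0.5, 1.0, 0.8]
opening: 60.0
19.0667 60.02260146446782 [357.79567115  28.97075168 284.0899551 ] [-5.96152873e-04 -9.06922462e-01  5.92630485e-01] [ 0.39 -0.82 -0.58  1.43 -0.59  0.93]
top tin 0.63 [446.9 272.5  32. ]
top spool 0.66 [607.3 278.7  11. ]
side spool 0.51 [606.3 280.4  11. ]
```

View pics/b14.png

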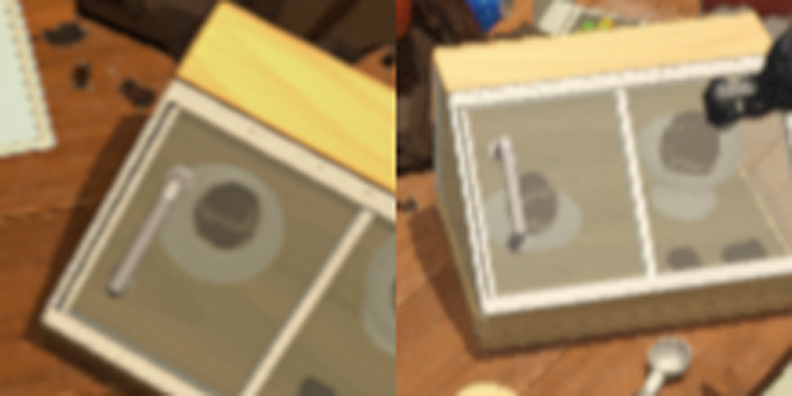

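View pics/b15.png

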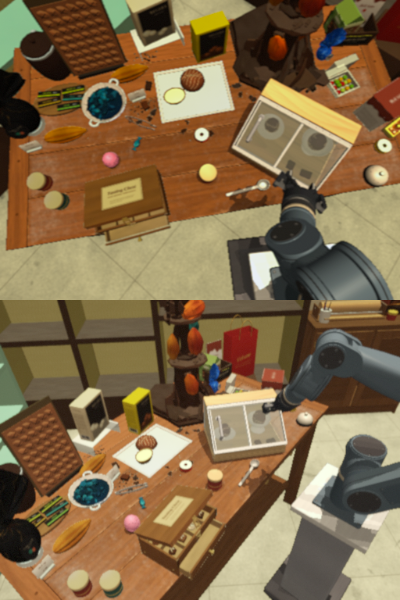

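Run:
```python
from h import *
R=tilted(YAW+np.pi,40); y=R[:,1]
G=np.array([559.5,100.6,146.1])
go(G-45*y-80*R[:,2],R,off=0); go(G-45*y,R,off=0)
```

```text
t 19.37 tcp [358.4  30.  282.8] -> [491.3  96.4 207.4] row [ -2.2 134.8  97.9] [-0.6 -0.4  0.2] | dist 167.0 ang 0.7
t 19.37 tcp [358.4  30.  282.8] -> [532.   65.  146.1] row [ -2.8 135.6 177.9] [-0.6 -0.4  0.2] | dist 224.0 ang 0.7
```

```bash
python3 -m jog '[[0,-2,40,20,0,0,0],[0,-2,80,40,0,0,0],[0,-2,115,70,0,0,0],[0,-2,135,98,0,0,0],[0,-2,135,98,0,0,0],[0,-2,135,125,0,0,0],[0,-2,135,150,0,0,0],[0,-2,135,168,0,0,0],[0,-2,135,176,0,0,0],[0,-2,135,176,0,0,0]]'
python3 - <<'E'
from h import *
from cell import *
s=state(); p=s['tcp_pos']; print(s['opening'],p,s['force'])
R=tilted(YAW+np.pi,40); go([559.5,100.6,146.1],R,off=0)
ts=read_camera('top');ss=read_camera('side')
cv2.imwrite('pics/top16.png',ts)
cv2.imwrite('pics/b16.png',cv2.resize(np.hstack([ts[100:210,285:395],ss[110:220,250:360]]),None,fx=3.6,fy=3.6,interpolation=cv2.INTER_CUBIC))
E
```

```text
t: 20.2
tcp_pos: [529.0, 64.2, 145.1]
orientation: [[-0.613, 0.616, 0.495], [0.469, 0.788, -0.399], [-0.636, -0.012, -0.772]]
force: [-0.1, -0.2, -0.1]
opening: 0.1
0.12228300850591824 [528.98994385  64.2310728  145.11322387] [-0.07279228 -0.21933182 -0.14293591]
t 20.2 tcp [529.   64.2 145.1] -> [559.5 100.6 146.1] row [-2.3 47.4 -0.2] [-0.7 -0.5  0.2] | dist 47.0 ang 0.9
```

View pics/b16.png

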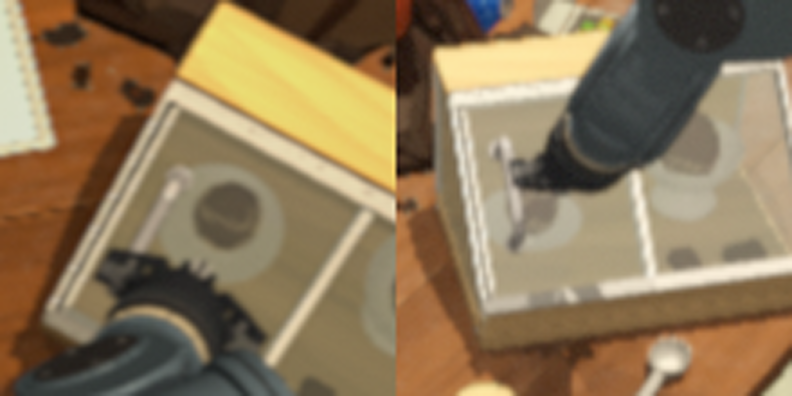

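```bash
python3 -m jog '[[0,0,8,0,0,0,0],[0,0,16,0,0,0,0],[0,0,20,0,0,0,0],[0,0,20,0,0,0,0]]'; python3 -m jog '[[0,0,3,0,0,0,0],[0,0,4,0,0,0,0],[0,0,4,0,0,0,0]]'; python3 -m jog '[[0,0,3,0,0,0,0],[0,0,4,0,0,0,0],[0,0,4,0,0,0,0]]'
```

```text
t: 20.63
tcp_pos: [543.6, 82.4, 149.4]
orientation: [[-0.61, 0.614, 0.502], [0.469, 0.79, -0.396], [-0.639, -0.006, -0.769]]
force: [-0.6, -0.6, -0.2]
opening: -0.5
t: 20.88
tcp_pos: [544.9, 84.3, 148.0]
orientation: [[-0.61, 0.615, 0.5], [0.469, 0.789, -0.397], [-0.638, -0.008, -0.77]]
force: [-0.1, -0.1, 0.0]
opening: -0.1
t: 21.13
tcp_pos: [546.8, 86.6, 147.8]
orientation: [[-0.611, 0.615, 0.498], [0.469, 0.788, -0.399], [-0.638, -0.01, -0.77]]
force: [-2.2, -2.5, 2.1]
opening: -0.3
```

```bash
python3 -m jog '[[0,0,2,0,0,0,0],[0,0,2,0,0,0,0],[0,0,2,0,0,0,0]]'; python3 -m jog '[[0,0,2,0,0,0,0],[0,0,2,0,0,0,0],[0,0,2,0,0,0,0]]'; python3 -m jog '[[0,0,2,0,0,0,0],[0,0,2,0,0,0,0],[0,0,2,0,0,0,0]]'
```

```text
t: 21.38
tcp_pos: [547.0, 86.7, 147.8]
orientation: [[-0.611, 0.617, 0.496], [0.468, 0.787, -0.402], [-0.639, -0.013, -0.769]]
force: [-8.6, -4.6, 4.4]
opening: -0.2
t: 21.63
tcp_pos: [547.2, 86.8, 147.7]
orientation: [[-0.611, 0.618, 0.494], [0.466, 0.786, -0.406], [-0.639, -0.017, -0.769]]
force: [-12.3, -5.4, 7.4]
opening: 0.1
t: 21.88
tcp_pos: [547.3, 86.9, 147.7]
orientation: [[-0.612, 0.619, 0.492], [0.465, 0.785, -0.409], [-0.64, -0.022, -0.768]]
force: [-18.6, -8.5, 9.4]
opening: -0.3
```

```bash
python3 -m jog '[[0,0,-8,0,0,0,0],[0,0,-20,0,0,0,0],[0,0,-25,-20,0,0,0],[0,0,-30,-55,0,0,0],[0,0,-40,-95,0,0,0],[0,0,-75,-125,0,0,0],[0,0,-110,-150,0,0,0],[0,0,-145,-170,0,0,0],[0,0,-145,-170,0,0,0],[0,0,-145,-170,0,0,0]]'
python3 - <<'E'
from h import *
from cell import *
ts=read_camera('top');ss=read_camera('side')
s=state(); print(s['t'],s['tcp_pos'],s['force'],np.abs(s['joint_vel']).max())
cv2.imwrite('pics/b17.png',cv2.resize(np.hstack([ts[100:210,285:395],ss[110:220,250:360]]),None,fx=3.6,fy=3.6,interpolation=cv2.INTER_CUBIC))
# handle shift before/after the push (top), static frame as check
a=cv2.imread('pics/top16.png',0); b=cv2.cvtColor(ts,cv2.COLOR_BGR2GRAY)
for n,(x0,x1,y0,y1) in dict(handle=(328,342,144,162),frame=(345,375,95,125)).items():
    print(n,cv2.phaseCorrelate(a[y0:y1,x0:x1].astype(np.float32),b[y0:y1,x0:x1].astype(np.float32)))
E
```

```text
t: 22.72
tcp_pos: [377.1, 45.3, 283.4]
orientation: [[-0.605, 0.615, 0.506], [0.472, 0.789, -0.394], [-0.641, 0.0, -0.768]]
force: [-0.0, 0.1, 0.3]
opening: -0.1
22.8167 [377.48655977  45.53871395 279.79270175] [-0.29126099  0.82198285 -0.35374115] 0.045317642054268525
handle ((0.4999501156264188, -0.07353676900016382), 1.029271114645181)
frame ((0.02556231459781877, -0.06917529556766056), 0.9757825277911292)
```

View pics/b17.png

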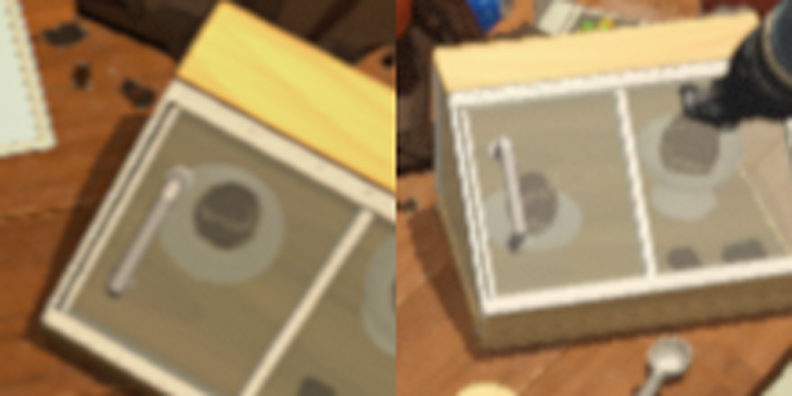

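```bash
python3 -c "
from cell import *
print(hand_in())"
```

```text
the job is handed in; nothing more can be done
None
```

I opened the guard door, stood the drizzled chocolate egg on the white saucer, let go of it, and shut the door again. The job was handed in at about 22.8 s.

**What I did**
- **Opening:** I pinched the handle and slid the door until it stopped. The handle's travel between its two end positions measured 155 mm.
- **Egg:** I picked it up with the tool tilted 38 degrees and set it down on the saucer. The force rose to about 5 N at contact, then I opened the fingers and backed out.
- **Closing:** I slid the door shut with the handle, then pushed the bar again with closed fingers in case releasing it had drawn the door back. It met a firm stop at about 20 N.

**What the last checks showed**
- **Egg and saucer:** Both pictures show the egg upright on the saucer, behind the closed door.
- **Bystanders:** The tin and spool measure within a few millimetres of where they started. The saucer showed no visible shift, but the network no longer detected it through the door, so this is by eye only.
- **Robot:** The arm ended clear of everything, with about zero force on the tool.

**One check was unclear:** comparing the handle's position in pictures before and after the final push gave about 0.5 pixel of sideways shift, not in the direction of closing. I put this down to the arm's shadow and relied on the stop instead.

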